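# Clip a cracked harmonica body into the repair jig

### The job

Get the cracked amber harmonica body ready for crack repair: with one fingertip press the thumb tab of the jig's spring clip fully down and keep it down while another fingertip pushes the body beneath the raised jaw until its front edge is square against both brass stops. Then let the clip come down on the body and take the hand clear. Only push the body along the jig, never lift it, and leave the other things on the desk where they lie.

Things in the scene. Friction and masses are not known exactly. Their poses are not given: they have to be found in the camera images.
- jig: Fixed repair jig: flat wooden block with a dark steel top (the bed) 20 mm above the desk, 150 mm along its y, x from -96 to +64 mm. Origin: on the desk plane, under the middle of the line of the two stop faces. x points from the open side, where the harmonica body lies, towards the clip; z up.
- stops (a point): Point on the bed midway between the two brass stops (jig x = 0, y = 0). The stops, 16 mm along y and 7 mm high above the bed, stand at jig y = -36 and +36 mm; their faces at x = 0 look to -x.
- clip_pin (a point): Middle of the clip's pin, which runs along the jig's y at jig x = 12 mm, 29 mm above the desk, in a barrel of 4.5 mm radius between two steel ears at y = -24.5 and +24.5 mm (3 mm thick, x 6 to 18 mm, top 34 mm above the desk).
- clip (a joint): Angle (rad) of the spring clip, a sprung steel rocker in the middle of the jig: 0 shut, 0.55 with its thumb tab fully down on its stop. Pressed 30 mm from the pin, 4 N starts it and 7 N holds it fully down (more force nearer the pin); let go, it springs shut. The harmonica body passes beneath the jaw from about 0.40; the jaw rests on the body at about 0.33.
- clip_tab (a point): Point on top of the clip's thumb tab (smooth polished steel, a fingertip slides on it), mid-width, 30 mm from the pin, moving with it. Tab 38 mm wide along y. Fully down it is level, its top 23 mm above the desk (3 mm above the bed), from x = 17 to 58 mm in the jig; shut, it slopes up away from the pin by 0.55 rad, far end 47 mm above the desk.
- clip_lip (a point): Middle of the lower edge of the clip's jaw lip, moving with it. The lip is 40 mm wide along y, 4 mm thick, at x = -10 to -6 mm in the jig. Shut, it stands 2.5 mm above the bed and blocks the harmonica body; fully raised, it clears the bed by about 13 mm.
- body: Cracked amber acrylic harmonica body loose on the bed: flat ten-chamber comb, 110 mm along its y, 26 mm along x, 9 mm thick, 30 g. Origin: centre of its underside. x points from the solid back rail (x = -13 mm, dark crack) to the front edge with the chamber mouths (x = +13 mm). Starts 18 to 34 mm short of the stops, a little askew. Home: origin at jig x = -13 mm, x axes parallel.
- slide_button: Round chromed slide button, 19 mm across, 13 mm high, standing on the desk beside the jig; leave it. Origin: centre of its underside.
- magnet: Small red horseshoe magnet lying flat on the desk beside the jig, 45 by 42 mm, 12 mm high; leave it. Origin: middle of its underside.
- file: Flat steel tuning file with a cherry handle, 235 mm long along its x, 18 mm high, on the desk; leave it. Origin: underside, where handle and blade meet.
- reed_plate: Brass reed plate, 104 mm along its y, 27 mm wide, 4 mm thick, on the desk; leave it. Origin: centre of its underside.
- harmonica: Finished harmonica with steel covers, 104 mm along its y, 27 mm wide, 19 mm high, on the desk; leave it. Origin: centre of its underside.
- wood_body: Spare pear-wood harmonica body, 100 by 26 by 7 mm, flat on the desk; leave it. Origin: centre of its underside.
- screwdriver: Small screwdriver, 150 mm long, lying on the desk; leave it.
Not all that is in view belongs to the job. Leave any green or purple look-alike of the jig alone.

How it is judged:
On the way, in this order (a step that is already met when the one before it is completed fails the run):
1. the clip is held open while the harmonica body is still short of the jaw (value of joint clip above 0.4 rad and x of body in the frame of jig below -0.02 m), for 0.1 s.
2. the body is pushed home against the stops while the clip is still held down (value of joint clip above 0.38 rad and x of body in the frame of jig above -0.0165 m), for 0.1 s.
At the end, for the whole second after the job is handed in: The amber body lies flat on the bed with its front edge against both stops (within 3 mm, square within 0.06 rad, and within 18 mm of centred along the stops), at rest, with the released clip's jaw resting on it (clip angle 0.28 to 0.40) (x of body in the frame of jig between -0.016 and -0.0105 m and y of body in the frame of jig between -0.018 and 0.018 m and angle between the x axis of body and the x axis of jig, either way round below 0.06 rad and angle between body's own z axis and vertical below 0.05 rad and value of joint clip between 0.28 and 0.4 rad and linear speed of body below 0.01 m/s); the robot touches nothing.
It fails at once if the harmonica body is lifted off the jig's bed (height (world z) of body above 0.028 m or angle between body's own z axis and vertical above 0.35 rad).
It fails at once if the harmonica body falls off the jig (height (world z) of body below 0.012 m).
It fails at once if another thing on the desk is moved by more than 15 mm (distance of any of slide_button, magnet, file, reed_plate, harmonica, wood_body, screwdriver from where it was at the start of the episode above 0.015 m).
It also fails if it takes over 61 s, if anything falls off the work surface, if the arm or the gripper's body presses on something with over 40 N, if the wrist force passes 120 N, or if a joint passes its speed limit or range.

### The arm

A 6-joint arm with a two-finger parallel gripper is mounted at the origin on the work surface. World frame = base frame: x ahead of the robot, y to its left, z up, the work surface at z = 0. Lengths are in m, angles in rad, forces in N, time in s.
With the tool pointing down it reaches from about 0.275 to 0.825 m from the base axis. Payload 4.9 kg.
Tool frame: the origin (TCP) lies on the centre line of the jaws, within the pads' length; the fingertips stand 25 mm ahead of it and the grasp point (between the pads) lies 6 mm ahead of it (robot.tip_extent is the distance from the TCP to the fingertips, in m); z points along the fingers, y is the line along which they close (so a half turn about z gives the same grasp; the last joint's range is limited). The gripper opens to 85 mm and grips with 20 to 120 N. Pads are 22 mm wide; open, the fingers measure 114 mm over their backs; the gripper's body (76 mm by 85 mm) begins 54 mm behind the grasp point. The pads swing forward as they close: fully open they stand 13 mm farther back than shut.
Start: joints at [1.051, 0.326, -0.193, 1.052, 0, 1.437], TCP at [0.207, 0.51, 0.256] pointing down, gripper open.
Joint ranges: [-2.65, 2.65], [-0.97, 1.79], [-1.3, 1.35], [-1.93, 2.1], [-1.47, 1.37], [-3.14, 3.14]. Speed limits (rad/s): [2.57, 2.57, 3.14, 3.14, 3.14, 3.14].

### API

Orientations are given as a rotation vector (axis times angle).
In Python, from workcell import robot gives the robot as it stands.
- The arm moves only by the shell command python3 -m inch 'ROWS' [OPENING] [FORCE]. ROWS is JSON, a list of rows, each an object with "dp": the shift along the world's x, y, z in cm, a list of three; "roll": the turn about the world's z in rad. In form: [{"dp": [tx, ty, tz], "roll": roll}, ...]. A call has 1 to 8 rows; each row is the pose to reach, as a shift and turn from the pose commanded when the call began; what a row does not reach only later rows make up. A row lasts 1/10 s, in which the tool goes at most 50 mm and 8.59 degrees, less where a joint would pass 70% of its speed; a pose out of reach is approached as far as the arm can. A call with a gripper value outside its range is refused whole. OPENING is the gripper's target within -1 to 1 (shut at 1, half-way at 0, fully open at -1), set as the call begins (- or left out, the last holds). The fingers move at their own pace and stop on an object; FORCE is the grip in N (left out, the last holds). Time passes only in rows, so rows that repeat a pose let the fingers close. It gives the time, the measured TCP pose, the force, the opening and the grip force at its end, in the units of the state.
- robot.state(): the state, without advancing time (a new reading comes with each control period).
- robot.read_camera(name): name is "side" or "top"; returns the picture (420x560x3 uint8, red, green, blue); there is no depth.
- robot.camera_info(name): a dict with "vfov" (degrees; the focal length in pixels is half the picture's height over the tangent of half this angle, whatever the lens; pixels are square), "cx", "cy" (the principal point, pixels), "pose" (4x4, takes a point from camera to world coordinates). Camera axes: x right, y down, z forward; pixel columns grow to the right and rows downward; lengths in m; the calibration is good to about 2 mm. A picture is of the moment at which its call begins. camera_info takes no time and is no camera call.
- robot.finish_job(): hands the job in; it is judged then, once.
Trained networks look in the newest picture that a camera, given by its name, has taken for a name from the list of things; names that differ only in an ending like _2 or _b are one class to them, and where a whole thing is asked for, a point or a joint stands for the part that bears it (a point fixed in the world has none). Each returns a list of dicts, best first, with "p" (0 to 1); they miss things now and then, are a little off and sometimes report something else, mostly with a low value. They report only what shows in the picture. A call takes as long as a camera call. They do not tell look-alikes from the thing itself.
- robot.spot_in(camera, target): "box" ([left, top, width, height] as shares, 0 to 1, of the picture: columns of its width, rows of its height, round what is visible of it).
The state is a dict: "t": time; "qpos": joint angles; "joint_vel": joint speeds; "tau": joint torques, N m; "tcp_pos": TCP position; "ee_rot": TCP orientation; "contact_force": force on the tool from outside, world axes, zero at the start; "torque": the same for the moment, N m; "gripper_width": finger opening in m; "gripper_force": force on a finger pad.
Only numpy, scipy, OpenCV 4.12 (cv2) and the standard library are available. Lean on these libraries where they do the work, as an engineer would, in place of code of your own. Each camera call takes 0.05 s, during which the arm holds its last target. There are 200 camera calls.

## Working session

There is one attempt and no reset: what is moved stays moved. The work goes in short steps, Python scripts to look and compute and a shell command to move; the robot and the scene stay as the last step left them, time stands still between calls to the robot, and variables do not carry over. Pictures are saved under pics/ and viewed, at most 10 in all, crops included, and the job is handed in when it is done.

```bash
mkdir -p pics; ls; python3 - <<'E'
from workcell import robot
import cv2,numpy as np
for n in("side","top"):
    im=robot.read_camera(n); cv2.imwrite(f"pics/{n}0.png",im[:,:,::-1]); i=robot.camera_info(n); print(n,i['vfov'],i['cx'],i['cy'],np.round(i['pose'],4).tolist())
    for t in("jig","clip","body","clip_tab"):
        print(t,[(np.round(np.array(d['box'])*[560,420,560,420]).tolist(),round(d['p'],2)) for d in robot.spot_in(n,t)][:3])
E
```

```text
pics
side 43.15704090859068 283.7407480352588 201.11610655335934 [[-0.7029, 0.4629, -0.54, 1.4613], [0.7113, 0.4542, -0.5365, 0.9369], [-0.0031, -0.7612, -0.6485, 1.1873], [0.0, 0.0, 0.0, 1.0]]
jig [([256.0, 199.0, 68.0, 56.0], 0.88), ([324.0, 182.0, 66.0, 45.0], 0.86), ([248.0, 161.0, 58.0, 39.0], 0.85)]
clip [([342.0, 196.0, 15.0, 12.0], 0.63), ([424.0, 242.0, 20.0, 9.0], 0.56), ([270.0, 221.0, 23.0, 12.0], 0.45)]
body [([282.0, 208.0, 31.0, 25.0], 0.7)]
clip_tab [([274.0, 220.0, 15.0, 15.0], 0.75), ([426.0, 241.0, 18.0, 12.0], 0.73), ([347.0, 197.0, 14.0, 7.0], 0.46)]
top 52.860822503827485 280.97991147115386 209.56517246953862 [[-0.0236, -0.9968, 0.0759, 0.4254], [-0.9993, 0.0257, 0.0269, -0.0138], [-0.0287, -0.0752, -0.9968, 1.1398], [0.0, 0.0, 0.0, 1.0]]
jig [([201.0, 253.0, 69.0, 71.0], 0.93), ([311.0, 217.0, 61.0, 68.0], 0.8), ([79.0, 256.0, 73.0, 74.0], 0.77)]
clip [([252.0, 156.0, 17.0, 34.0], 0.87), ([104.0, 265.0, 18.0, 31.0], 0.78), ([331.0, 219.0, 18.0, 28.0], 0.76)]
body [([238.0, 195.0, 41.0, 12.0], 0.79)]
clip_tab [([332.0, 220.0, 17.0, 27.0], 0.88), ([222.0, 258.0, 18.0, 29.0], 0.82), ([251.0, 160.0, 18.0, 29.0], 0.79)]
```

View pics/top0.png

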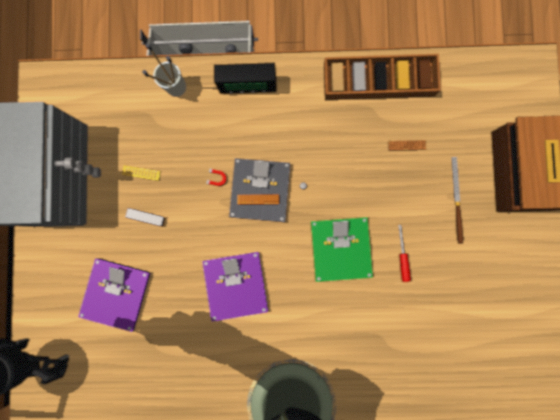

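View pics/side0.png

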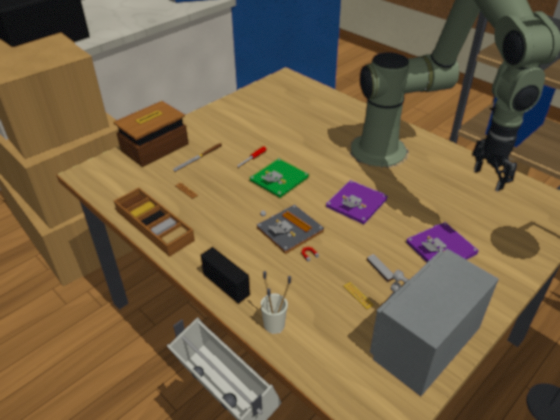

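```bash
cat > h.py <<'E'
from workcell import robot
import numpy as np
def ray(n,u,v,z):
    i=robot.camera_info(n);f=210/np.tan(np.radians(i['vfov']/2));P=np.array(i['pose'])
    d=P[:3,:3]@[(u-i['cx'])/f,(v-i['cy'])/f,1];o=P[:3,3]
    return o+d*(z-o[2])/d[2]
def proj(n,p):
    i=robot.camera_info(n);f=210/np.tan(np.radians(i['vfov']/2));P=np.array(i['pose'])
    c=P[:3,:3].T@(np.array(p)-P[:3,3]);return f*c[:2]/c[2]+[i['cx'],i['cy']]
E
python3 - <<'E'
from h import *
import cv2
from scipy.spatial.transform import Rotation as R
s=robot.state();print(s['tcp_pos'],R.from_rotvec(s['ee_rot']).as_matrix().round(3).tolist(),s['gripper_width'])
print(proj("top",s['tcp_pos']),proj("side",s['tcp_pos']))
im=cv2.imread("pics/top0.png")
c=im[145:235,220:305];cv2.imwrite("pics/c.png",cv2.resize(c,(0,0),fx=7,fy=6.6 if 0 else 6.6,interpolation=cv2.INTER_CUBIC))
c=im[152:228,225:299];cv2.imwrite("pics/c1.png",cv2.resize(c,(592,600-600%8+0),interpolation=cv2.INTER_CUBIC))
im=cv2.imread("pics/side0.png");c=im[192:264,244:340]
cv2.imwrite("pics/c2.png",cv2.resize(c,(0,0),fx=8,fy=8,interpolation=cv2.INTER_CUBIC))
E
```

```text
[0.20696447 0.50956981 0.25623818] [[-0.926, 0.376, -0.0], [0.376, 0.926, -0.0], [-0.0, -0.0, -1.0]] 0.08576276116452541
[ 44.04132118 352.75395518] [487.8320285  177.91902923]
```

View pics/c1.png

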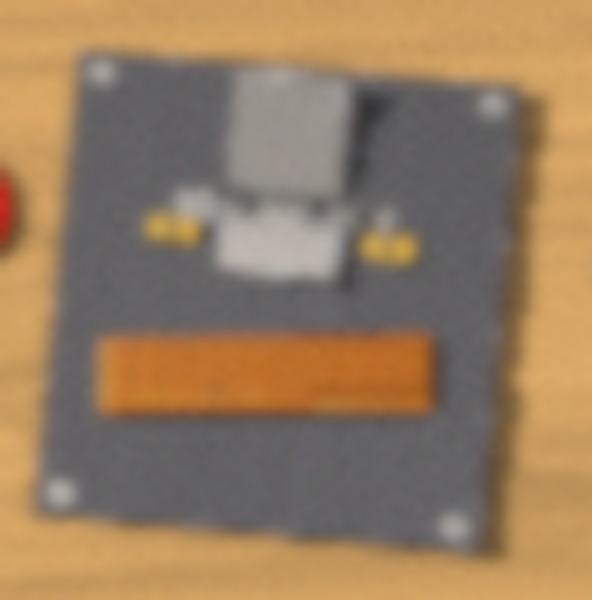

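View pics/c2.png

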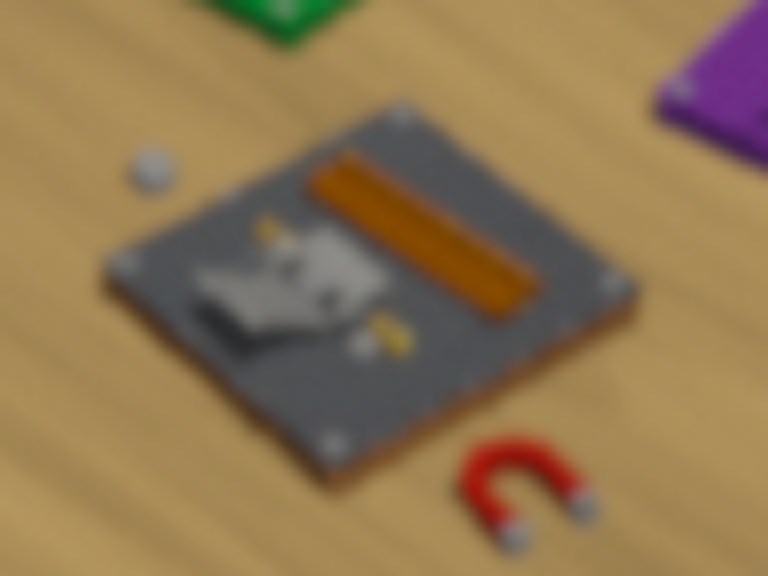

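```bash
cat >> h.py <<'E'
def rig(n,px,model,z):
    W=np.array([ray(n,u,v,z)[:2] for u,v in px]);M=np.array(model,float)
    m0,w0=M.mean(0),W.mean(0);a=M-m0;b=W-w0
    th=np.arctan2((a[:,0]*b[:,1]-a[:,1]*b[:,0]).sum(),(a*b).sum())
    c,s=np.cos(th),np.sin(th);Rm=np.array([[c,-s],[s,c]])
    sc=np.sqrt((b**2).sum()/(a**2).sum());r=b-a@Rm.T
    return w0-Rm@m0,th,sc,np.abs(r).max()
E
python3 - <<'E'
from h import *
def T(p): return [((u+.5)/8-.5+225,(v+.5)/7.895-.5+152) for u,v in p]
def S(p): return [((u+.5)/8-.5+244,(v+.5)/8-.5+192) for u,v in p]
J=[(.064,.075),(.064,-.075),(-.096,-.075),(-.096,.075)]
B=[(.013,.055),(.013,-.055),(-.013,-.055),(-.013,.055)]
jt=rig("top",T([(80,52),(524,90),(497,552),(38,518)]),J,.02)
bt=rig("top",T([(97,335),(435,332),(435,412),(97,415)]),B,.029)
js=rig("side",S([(333,478),(105,270),(402,102),(638,292)]),J,.02)
bs=rig("side",S([(492,312),(308,180),(345,150),(542,283)]),B,.029)
for n,j,b in(("top",jt,bt),("side",js,bs)):
    c,s=np.cos(j[1]),np.sin(j[1]);print(n,j,b,"body in jig",np.array([[c,s],[-s,c]])@(b[0]-j[0]),b[1]-j[1])
E
```

```text
top (array([0.58100225, 0.06927782]), np.float64(-0.1000824715422156), np.float64(1.0000356281911533), np.float64(0.0023113523196383046)) (array([0.53993824, 0.07682317]), np.float64(-0.017603238717839087), np.float64(1.0196891702344344), np.float64(0.0011145044769150098)) body in jig [-0.04161242  0.00340467] 0.08247923282437651
side (array([0.58145635, 0.07234311]), np.float64(-0.10444581170746772), np.float64(0.9930952314223624), np.float64(0.00242964614718906)) (array([0.53678314, 0.07426207]), np.float64(-0.029991924427164442), np.float64(0.9932941845930348), np.float64(0.0017702490531106216)) body in jig [-0.04462983 -0.00274895] 0.07445388728030328
```

```bash
python3 -m inch '[{"dp":[4,-4.5,0],"roll":-0.14},{"dp":[8,-9,0],"roll":-0.28},{"dp":[12,-13.5,0],"roll":-0.42},{"dp":[15,-17.5,0],"roll":-0.56},{"dp":[18,-22,0],"roll":-0.7},{"dp":[18,-22,0],"roll":-0.7},{"dp":[18,-22,0],"roll":-0.7}]' -1; python3 -m inch '[{"dp":[4,-4.5,0],"roll":-0.14},{"dp":[8,-9,-3],"roll":-0.28},{"dp":[12,-13.5,-6],"roll":-0.42},{"dp":[15,-17.5,-9],"roll":-0.56},{"dp":[17.6,-21.7,-12],"roll":-0.587},{"dp":[17.6,-21.7,-12],"roll":-0.587},{"dp":[17.6,-21.7,-12],"roll":-0.587},{"dp":[17.6,-21.7,-12],"roll":-0.587}]'
python3 - <<'E'
from h import *
import cv2
from scipy.spatial.transform import Rotation as R
s=robot.state();print(s['t'],s['tcp_pos'],R.from_rotvec(s['ee_rot']).as_matrix().round(3).tolist(),s['gripper_width'],robot.tip_extent,s['contact_force'])
im=robot.read_camera("side")
c=im[150:264,220:372];cv2.imwrite("pics/s1.png",cv2.resize(c,(0,0),fx=5,fy=5,interpolation=cv2.INTER_CUBIC)[:,:,::-1])
E
```

```text
t: 1.2
tcp_pos: [0.3893, 0.2866, 0.2565]
ee_rot: [1.631, 2.684, -0.0]
contact_force: [-0.8, 0.1, 0.4]
gripper_width: 0.0854
gripper_force: 0.0
t: 2.0
tcp_pos: [0.5627, 0.0721, 0.135]
ee_rot: [-2.332, -2.102, 0.002]
contact_force: [0.1, 0.8, 0.8]
gripper_width: 0.085
gripper_force: 0.0
2.0 [0.56267286 0.0721146  0.13499743] [[0.104, 0.995, -0.002], [0.995, -0.104, 0.0], [0.0, -0.003, -1.0]] 0.08500033268982875 0.025 [0.09618475 0.75683159 0.82140605]
```

View pics/s1.png

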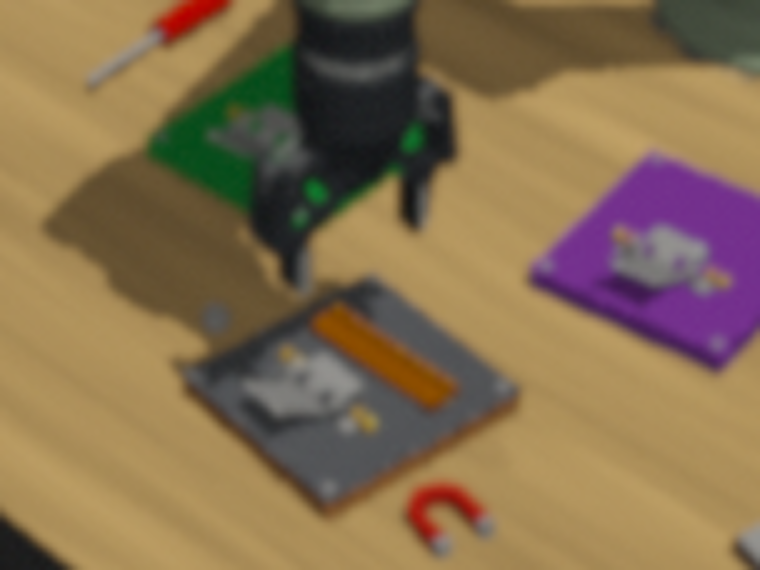

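```bash
python3 - <<'E'
from h import *
t=robot.state()['tcp_pos'];y=np.array([.995,-.104,0])
for z in(.110,.12):
    for sgn in(1,-1):
        p=t+sgn*.047*y;p[2]=z;print(z,sgn,(proj("side",p)-[220,150])*5)
E
```

```text
0.11 1 [293.23175058 306.42484846]
0.11 -1 [409.48780449 243.28158395]
0.12 1 [293.07959606 294.14059644]
0.12 -1 [409.79296937 231.08544147]
```

```bash
python3 -m inch '[{"dp":[0,0.05,-3],"roll":0},{"dp":[0,0.05,-6.5],"roll":0},{"dp":[0,0.05,-7.5],"roll":0},{"dp":[0,0.05,-8],"roll":0},{"dp":[0,0.05,-8],"roll":0}]'; python3 -m inch '[{"dp":[0,0,-0.4],"roll":0},{"dp":[0,0,-0.8],"roll":0},{"dp":[0,0,-1.2],"roll":0},{"dp":[0,0,-1.2],"roll":0}]'
python3 - <<'E'
from h import *
import cv2
im=robot.read_camera("side")
c=im[170:250,230:340];cv2.imwrite("pics/s2.png",cv2.resize(c,(0,0),fx=7,fy=7,interpolation=cv2.INTER_CUBIC)[:,:,::-1])
E
```

```text
t: 2.55
tcp_pos: [0.5632, 0.074, 0.0572]
ee_rot: [2.33, 2.107, 0.001]
contact_force: [0.4, 0.2, 0.6]
gripper_width: 0.0854
gripper_force: 0.0
t: 2.95
tcp_pos: [0.5636, 0.0731, 0.0447]
ee_rot: [2.331, 2.105, 0.002]
contact_force: [-1.3, 0.3, 4.9]
gripper_width: 0.0856
gripper_force: 2.4
```

View pics/s2.png

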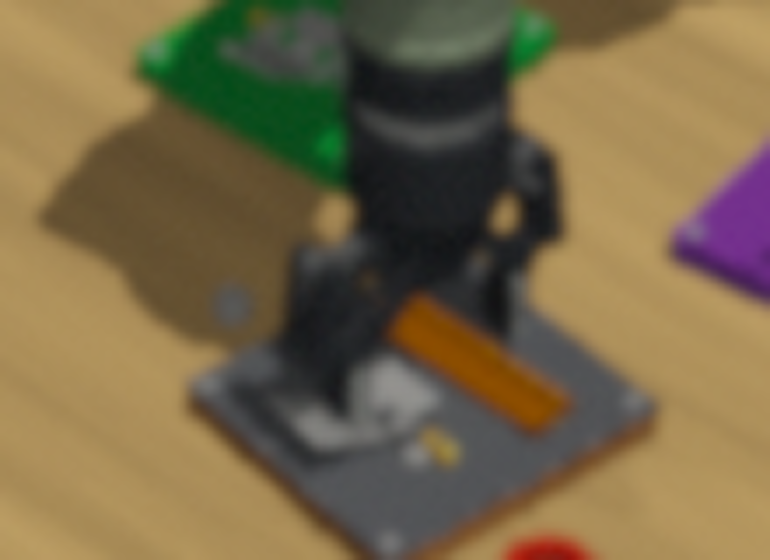

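```bash
python3 -m inch '[{"dp":[0,0,-0.3],"roll":0},{"dp":[0,0,-0.6],"roll":0},{"dp":[0,0,-0.6],"roll":0}]';python3 -m inch '[{"dp":[0,0,-0.1],"roll":0},{"dp":[0,0,-0.2],"roll":0},{"dp":[0,0,-0.2],"roll":0}]'
```

```text
t: 3.3
tcp_pos: [0.564, 0.073, 0.0392]
ee_rot: [2.331, 2.104, 0.003]
contact_force: [-0.1, -0.0, 8.4]
gripper_width: 0.0856
gripper_force: 4.0
t: 3.6
tcp_pos: [0.564, 0.0731, 0.0376]
ee_rot: [2.331, 2.104, 0.003]
contact_force: [-1.3, 0.5, 9.7]
gripper_width: 0.085
gripper_force: 4.7
```

```bash
python3 -m inch '[{"dp":[0,0,-0.1],"roll":0},{"dp":[0,0,-0.2],"roll":0},{"dp":[0,0,-0.2],"roll":0}]';python3 -m inch '[{"dp":[0,0,-0.1],"roll":0},{"dp":[0,0,-0.1],"roll":0},{"dp":[0,0,-0.1],"roll":0}]'
```

```text
t: 3.9
tcp_pos: [0.5636, 0.0731, 0.0357]
ee_rot: [2.331, 2.105, 0.002]
contact_force: [-3.2, 0.4, 10.9]
gripper_width: 0.0857
gripper_force: 5.7
t: 4.2
tcp_pos: [0.5634, 0.0731, 0.0349]
ee_rot: [2.331, 2.105, 0.002]
contact_force: [-4.9, 1.2, 13.1]
gripper_width: 0.0856
gripper_force: 6.7
```

```bash
python3 - <<'E'
from h import *
import cv2
im=robot.read_camera("side")
a=cv2.resize(im[195:250,245:315],(0,0),fx=7,fy=7,interpolation=cv2.INTER_CUBIC)
im=robot.read_camera("top")
b=cv2.resize(im[155:225,225:299],None,fx=4,fy=5.5,interpolation=cv2.INTER_CUBIC)
cv2.imwrite("pics/s3.png",np.hstack([a,b[:385]])[:,:,::-1])
E
```

```text
(no output)
```

View pics/s3.png

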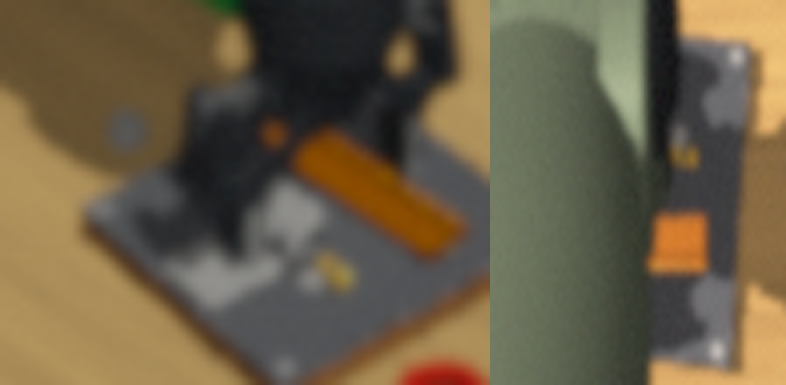

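```bash
python3 -m inch '[{"dp":[0.2,-0.02,0],"roll":0},{"dp":[0.4,-0.04,0],"roll":0},{"dp":[0.6,-0.06,0],"roll":0},{"dp":[0.8,-0.08,0],"roll":0},{"dp":[1.0,-0.1,0],"roll":0},{"dp":[1.2,-0.12,0],"roll":0},{"dp":[1.2,-0.12,0],"roll":0}]'
```

```text
t: 5.0
tcp_pos: [0.5741, 0.0722, 0.0347]
ee_rot: [-2.331, -2.105, 0.001]
contact_force: [-8.2, 1.3, 14.8]
gripper_width: 0.0851
gripper_force: 7.6
```

```bash
python3 -m inch '[{"dp":[0.1,0,0.05],"roll":0},{"dp":[0.1,0,0.1],"roll":0},{"dp":[0.1,0,0.1],"roll":0},{"dp":[0.1,0,0.1],"roll":0}]' -0.82 60
```

```text
t: 5.4
tcp_pos: [0.5778, 0.0718, 0.0373]
ee_rot: [2.33, 2.103, 0.005]
contact_force: [-4.8, 0.8, 19.4]
gripper_width: 0.0779
gripper_force: 9.6
```

```bash
python3 -m inch '[{"dp":[0,0,0.1],"roll":0},{"dp":[0,0,0.2],"roll":0},{"dp":[0,0,0.25],"roll":0},{"dp":[0,0,0.25],"roll":0}]' -0.68 60
python3 - <<'E'
from h import *
import cv2
im=robot.read_camera("side")
a=cv2.resize(im[190:250,245:330],(0,0),fx=9,fy=9,interpolation=cv2.INTER_CUBIC)
cv2.imwrite("pics/s4.png",a[:,:,::-1])
E
```

```text
t: 5.8
tcp_pos: [0.5803, 0.0715, 0.0393]
ee_rot: [2.328, 2.101, 0.01]
contact_force: [2.8, -0.7, 8.6]
gripper_width: 0.0719
gripper_force: 4.4
```

View pics/s4.png

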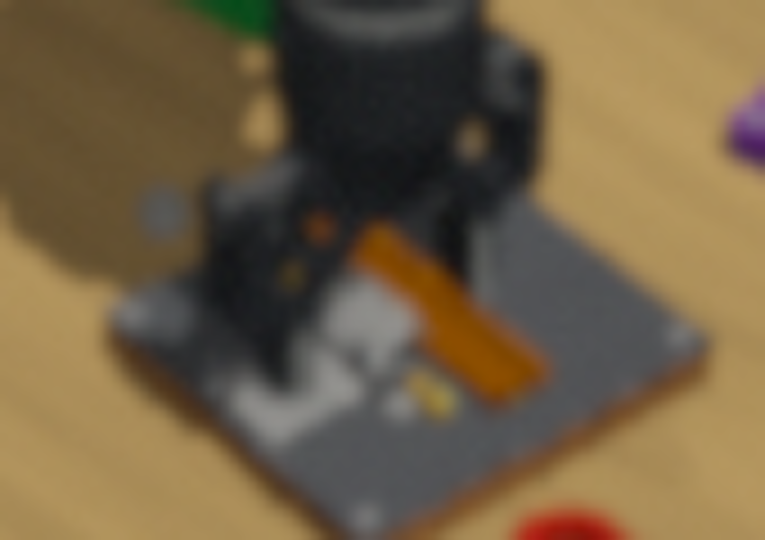

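```bash
python3 -m inch '[{"dp":[0.1,-0.01,-0.1],"roll":0},{"dp":[0.3,-0.03,-0.1],"roll":0},{"dp":[0.5,-0.05,-0.1],"roll":0},{"dp":[0.7,-0.07,-0.1],"roll":0},{"dp":[0.85,-0.085,-0.1],"roll":0},{"dp":[0.85,-0.085,-0.1],"roll":0}]';python3 -m inch '[{"dp":[0.1,-0.01,0],"roll":0},{"dp":[0.2,-0.02,0],"roll":0},{"dp":[0.3,-0.03,0],"roll":0},{"dp":[0.3,-0.03,0],"roll":0},{"dp":[0.3,-0.03,0],"roll":0}]'
```

```text
t: 6.45
tcp_pos: [0.5813, 0.0714, 0.0392]
ee_rot: [-2.329, -2.104, 0.005]
contact_force: [-19.8, 1.4, 36.4]
gripper_width: 0.0717
gripper_force: 18.4
t: 6.95
tcp_pos: [0.5816, 0.0714, 0.0392]
ee_rot: [-2.326, -2.102, 0.01]
contact_force: [-27.2, 1.0, 43.8]
gripper_width: 0.0715
gripper_force: 21.9
```

```bash
python3 -m inch '[{"dp":[-0.4,0.04,0],"roll":0},{"dp":[-0.9,0.09,0.05],"roll":0},{"dp":[-0.9,0.09,0.1],"roll":0},{"dp":[-0.9,0.09,0.1],"roll":0}]'
python3 - <<'E'
from h import *
import cv2
im=robot.read_camera("side")
a=cv2.resize(im[200:245,255:315],(0,0),fx=12,fy=12,interpolation=cv2.INTER_CUBIC)
cv2.imwrite("pics/s5.png",a[:,:,::-1])
E
```

```text
t: 7.35
tcp_pos: [0.5809, 0.0715, 0.0394]
ee_rot: [2.329, 2.103, 0.006]
contact_force: [-1.7, 0.1, 14.3]
gripper_width: 0.0718
gripper_force: 7.0
```

View pics/s5.png

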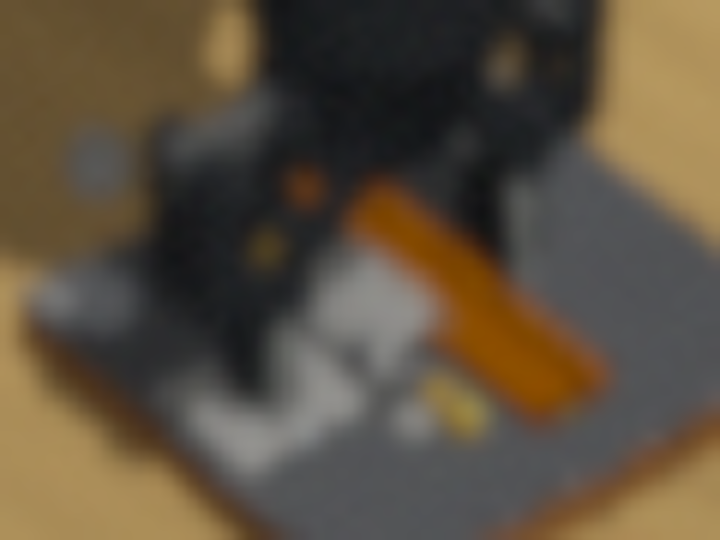

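```bash
python3 - <<'E'
from h import *
import json
c,s=np.cos(-.102),np.sin(-.102);o=np.array([.5813,.0715])
for n,(u,v),z in(("backy+",(612,362),.029),("backy-",(385,180),.029),("fronty+",(538,405),.029),("stopL top",(440,375),.027),("Atip corner",(255,395),.023),("Btip",(500,255),.023),("tabend y+",(250,470),.023)):
    w=ray("side",(u+.5)/12-.5+255,(v+.5)/12-.5+200,z)[:2]-o
    print(n,np.round(np.array([[c,s],[-s,c]])@w*1000,1))
for n,q in(("lip L lower jig open",(-.008,.020,.033)),("Ainner tip",(.036,.011,.023)),("Binner",(-.036,.011,.023)),("Aouter",(.05,.011,.023)),("stop L",(0,.036,.027)),("tabend",(.058,.019,.023)),("tab0",(.017,.019,.023))):
    w=np.array([[c,-s],[s,c]])@q[:2]+o
    p=proj("side",[*w,q[2]]);print(n,np.round((p-[255,200])*12))
for t in("body","clip","clip_tab"):
    print(t,[(np.round((np.array(d['box'])*[560,420,560,420]-[255,200,0,0])*12).tolist(),round(d['p'],2)) for d in robot.spot_in("side",t)][:3])
E
```

```text
backy+ [-39.   50.7]
backy- [-38.9 -42.7]
fronty+ [-13.4  50.7]
stopL top [-2.3 24. ]
Atip corner [37.4 -4.5]
Btip [-47.7  -4.7]
tabend y+ [56.1 16.6]
lip L lower jig open [441. 335.]
Ainner tip [291. 419.]
Binner [499. 299.]
Aouter [249. 443.]
stop L [457. 398.]
tabend [244. 473.]
tab0 [366. 403.]
body [([329.0, 175.0, 293.0, 296.0], 0.57)]
clip [([2020.0, 457.0, 267.0, 174.0], 0.76), ([154.0, 241.0, 278.0, 241.0], 0.75), ([1078.0, -42.0, 167.0, 125.0], 0.45)]
clip_tab [([2045.0, 530.0, 230.0, 70.0], 0.72), ([219.0, 236.0, 182.0, 212.0], 0.67)]
```

```bash
python3 -m inch '[{"dp":[0,0,0.05],"roll":0},{"dp":[0.1,-0.01,0.05],"roll":0},{"dp":[0.2,-0.02,0.05],"roll":0},{"dp":[0.2,-0.02,0.05],"roll":0}]';python3 -m inch '[{"dp":[0.1,-0.01,0.0],"roll":0},{"dp":[0.2,-0.02,0.0],"roll":0},{"dp":[0.2,-0.02,0.0],"roll":0}]'
```

```text
t: 7.95
tcp_pos: [0.5811, 0.0715, 0.0395]
ee_rot: [2.331, 2.105, 0.002]
contact_force: [-4.4, 0.1, 16.3]
gripper_width: 0.0721
gripper_force: 8.1
t: 8.25
tcp_pos: [0.5812, 0.0715, 0.0394]
ee_rot: [-2.331, -2.105, 0.001]
contact_force: [-10.3, 0.3, 20.3]
gripper_width: 0.0716
gripper_force: 10.6
```

```bash
python3 -m inch '[{"dp":[-0.2,0.02,0.1],"roll":0},{"dp":[-0.2,0.02,0.15],"roll":0},{"dp":[-0.2,0.02,0.2],"roll":0},{"dp":[-0.2,0.02,0.2],"roll":0}]';python3 -m inch '[{"dp":[0.1,-0.01,0.0],"roll":0},{"dp":[0.2,-0.02,0.0],"roll":0},{"dp":[0.3,-0.03,0.0],"roll":0},{"dp":[0.3,-0.03,0.0],"roll":0}]'
```

```text
t: 8.65
tcp_pos: [0.5811, 0.0715, 0.0405]
ee_rot: [2.331, 2.105, 0.002]
contact_force: [-1.6, 1.0, 7.7]
gripper_width: 0.0718
gripper_force: 3.6
t: 9.05
tcp_pos: [0.5824, 0.0713, 0.0398]
ee_rot: [-2.331, -2.104, 0.002]
contact_force: [-4.0, 0.8, 7.6]
gripper_width: 0.0715
gripper_force: 4.1
```

```bash
python3 -m inch '[{"dp":[0.1,-0.01,0.03],"roll":0},{"dp":[0.2,-0.02,0.05],"roll":0},{"dp":[0.3,-0.03,0.08],"roll":0},{"dp":[0.3,-0.03,0.1],"roll":0}]';python3 -m inch '[{"dp":[0.1,-0.01,0.03],"roll":0},{"dp":[0.2,-0.02,0.05],"roll":0},{"dp":[0.3,-0.03,0.05],"roll":0},{"dp":[0.3,-0.03,0.05],"roll":0}]'
```

```text
t: 9.45
tcp_pos: [0.5854, 0.0709, 0.0407]
ee_rot: [-2.331, -2.104, 0.002]
contact_force: [-4.4, 0.7, 6.5]
gripper_width: 0.0715
gripper_force: 3.4
t: 9.85
tcp_pos: [0.5883, 0.0706, 0.0411]
ee_rot: [-2.331, -2.104, 0.002]
contact_force: [-4.1, 0.5, 6.0]
gripper_width: 0.0719
gripper_force: 3.0
```

```bash
python3 -m inch '[{"dp":[0.1,-0.01,0.0],"roll":0},{"dp":[0.2,-0.02,0.0],"roll":0},{"dp":[0.3,-0.03,0.0],"roll":0},{"dp":[0.3,-0.03,0.0],"roll":0}]';python3 -m inch '[{"dp":[0.1,-0.01,0.0],"roll":0},{"dp":[0.2,-0.02,0.0],"roll":0},{"dp":[0.2,-0.02,0.0],"roll":0}]'
python3 - <<'E'
from h import *
import cv2
im=robot.read_camera("side")
cv2.imwrite("pics/s6.png",cv2.resize(im[200:245,255:315],(0,0),fx=12,fy=12,interpolation=cv2.INTER_CUBIC)[:,:,::-1])
E
```

```text
t: 10.25
tcp_pos: [0.5905, 0.0705, 0.0409]
ee_rot: [-2.33, -2.103, 0.004]
contact_force: [-5.8, 0.6, 7.3]
gripper_width: 0.0716
gripper_force: 4.1
t: 10.55
tcp_pos: [0.5907, 0.0704, 0.0405]
ee_rot: [-2.328, -2.102, 0.007]
contact_force: [-9.6, 1.0, 8.6]
gripper_width: 0.0721
gripper_force: 6.1
```

```bash
python3 -m inch '[{"dp":[0.1,-0.01,0.0],"roll":0},{"dp":[0.2,-0.02,0.03],"roll":0},{"dp":[0.2,-0.02,0.03],"roll":0},{"dp":[0.2,-0.02,0.03],"roll":0}]';python3 -m inch '[{"dp":[-0.2,0.02,0.0],"roll":0},{"dp":[-0.5,0.05,0.0],"roll":0},{"dp":[-0.8,0.08,0.0],"roll":0},{"dp":[-0.8,0.08,0],"roll":0}]';python3 -m inch '[{"dp":[0,0,0.3],"roll":0},{"dp":[0,0,0.6],"roll":0},{"dp":[0,0,0.9],"roll":0},{"dp":[0,0,1.2],"roll":0},{"dp":[0,0,2],"roll":0},{"dp":[0,0,3],"roll":0},{"dp":[0,0,6],"roll":0},{"dp":[0,0,9],"roll":0}]';python3 -m inch '[{"dp":[-3,0,4],"roll":0},{"dp":[-7,0,8],"roll":0},{"dp":[-12,0,12],"roll":0},{"dp":[-16,0,12],"roll":0},{"dp":[-16,0,12],"roll":0}]'
python3 - <<'E'
from h import *
import cv2
a=robot.read_camera("side")[200:250,255:320];b=robot.read_camera("top")[155:225,225:299]
r=lambda x,h:cv2.resize(x,None,fx=h/x.shape[0],fy=h/x.shape[0],interpolation=cv2.INTER_CUBIC)
cv2.imwrite("pics/f.png",np.hstack([r(a,300),r(b,300)])[:,:,::-1]);print(a.shape,b.shape)
E
```

```text
t: 11.0
tcp_pos: [0.5908, 0.0704, 0.0403]
ee_rot: [-2.326, -2.1, 0.011]
contact_force: [-12.9, 0.8, 10.2]
gripper_width: 0.0718
gripper_force: 7.7
t: 11.4
tcp_pos: [0.5897, 0.0705, 0.042]
ee_rot: [2.33, 2.104, 0.003]
contact_force: [1.5, 0.3, 5.1]
gripper_width: 0.0718
gripper_force: 2.4
t: 12.2
tcp_pos: [0.5876, 0.0707, 0.1319]
ee_rot: [-2.331, -2.104, 0.002]
contact_force: [0.6, -0.4, 0.2]
gripper_width: 0.0717
gripper_force: 0.0
t: 12.7
tcp_pos: [0.4239, 0.071, 0.253]
ee_rot: [-2.331, -2.106, 0.0]
contact_force: [1.4, 0.3, -0.2]
gripper_width: 0.0717
gripper_force: 0.0
(50, 65, 3) (70, 74, 3)
```

View pics/f.png

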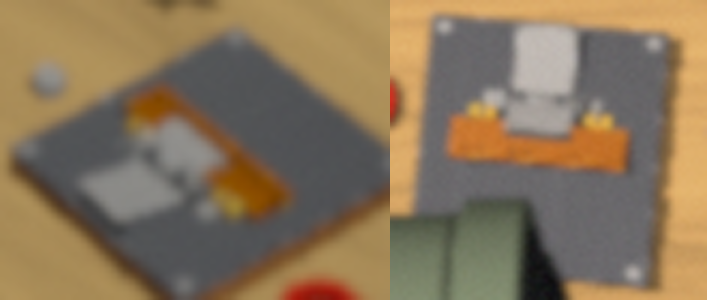

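The pictures show the body at (450–628, 118–170) in the top view, square against both brass stops. The jaw rests on it and the hand is clear, so I'm handing in.

```bash
python3 -c "
from workcell import robot
print(robot.finish_job())"
```

```text
the job is handed in; nothing more can be done
None
```

I handed the job in at about 13 s on the robot's clock: the last pictures show the amber body square against both brass stops with the released clip's jaw resting on it, and the hand was clear; I got no verdict back.

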